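# Gauge the blank and draw its cassette from the dock

### The job

Push the height gauge's knob down until its foot rests on the ceramic blank standing under it, so that the gauge reads the blank's height, and then let the foot spring back up. Then take the cassette that fits this blank out of the dock (the one with the tall wells if the blank is the tall one, the one with the low wells if it is the low one): pinch its two side catches fully in, lift it at least 6 cm and finish while holding it there level and still, catches pinched, leaving the blank under the gauge and the other cassette latched in its bay.

Things in the scene. Friction and masses are not known exactly. Their poses are not given: they have to be found in the camera images.
- gauge_spot (a point): Point on the bench plumb below the gauge's foot, where the blank stands. The height gauge is a fixed grey stand: U-shaped base 12 mm high (prongs 36 to 50 mm to either side, open towards its -x), column 65 mm behind the point, and an arm, top 142 mm high, that guides a vertical sprung plunger over the point.
- gauge_knob (a point): Centre of the flat top of the black round push knob (32 mm across, 16 mm high) on top of the gauge's plunger; 233 mm above the bench with the foot up. Push straight down on it with closed fingers.
- gauge_foot (a joint): Travel of the plunger with the knob on top and the foot (steel disc, 24 mm across) at its lower end: 0 at the top, where the foot's underside is 75 mm above the bench; grows downward in m, so the height read is 0.075 minus the joint value. A spring pushes it back up: about 1.8 N at the top, 5.5 N at 0.06; stop at 0.072.
- blank_tall_mid (a point): Centre (half-way up) of the tall white ceramic blank: upright cylinder 26 mm across, 34 mm high, loose. One of the two blanks stands under the gauge's foot, the other one elsewhere on the bench.
- blank_low_mid (a point): Centre (half-way up) of the low white ceramic blank: upright cylinder 26 mm across, 18 mm high, loose.
- dock: Fixed docking plate, 150 (x) by 224 (y) by 6 mm, origin under its centre. Two bays, centred 70 mm to its +y and -y, have low grey frames, 23 mm above the bench at most. Either cassette may sit in either bay, its x and y along the plate's, held down by its catches under the frame's lips; it lifts straight up (17 mm to clear the frame) once both catches are in.
- cassette_tall_grip (a point): Mid-point between the two catch pads of the tall-welled cassette, 44 mm above its underside (50 mm above the bench when seated). The pads are ribbed grey blocks to the +y and -y of it, each 26 mm wide (x), 24 mm high (12 mm above to 12 mm below it); 56 mm over both pads at rest, 44 mm pinched fully in. z is up.
- cassette_tall_left (a joint): Catch on the +y side of the tall-welled cassette: 0 sprung out (latched under the lip of the bay), 0.006 m fully pressed in towards the middle. It frees the bay's lip at about 0.004 m. Spring 1.5 N at rest, 4.5 N fully in.
- cassette_tall_right (a joint): The same on the -y side of the tall-welled cassette.
- cassette_tall: The tall-welled cassette with its catches, about 0.22 kg; origin at the centre of its underside. A white plastic bar 120 mm (x) by 40 mm (y), 18 mm high, with an open square well (34 x 36 mm outside) on each end, rims 48 mm above the underside, and between them a slim latch housing (26 x 19 mm, top at 58 mm).
- cassette_low_grip (a point): Mid-point between the two catch pads of the low-welled cassette, 44 mm above its underside (50 mm above the bench when seated). The pads are ribbed grey blocks to the +y and -y of it, each 26 mm wide (x), 24 mm high (12 mm above to 12 mm below it); 56 mm over both pads at rest, 44 mm pinched fully in. z is up.
- cassette_low_left (a joint): Catch on the +y side of the low-welled cassette: 0 sprung out (latched under the lip of the bay), 0.006 m fully pressed in towards the middle. It frees the bay's lip at about 0.004 m. Spring 1.5 N at rest, 4.5 N fully in.
- cassette_low_right (a joint): The same on the -y side of the low-welled cassette.
- cassette_low: The low-welled cassette with its catches, about 0.22 kg; origin at the centre of its underside. A white plastic bar 120 mm (x) by 40 mm (y), 18 mm high, with an open square well (34 x 36 mm outside) on each end, rims 30 mm above the underside, and between them a slim latch housing (26 x 19 mm, top at 58 mm).
There are look-alikes about, which are no part of the job. What is shaped like the cassette_low but orange is not meant.

How it is judged:
By the outcome, as a careful person would: the job done as asked, in the order asked, and still so for the second after the job is handed in, while the arm keeps its last pose, push and grip.
It also fails if it takes over 40 s, if anything falls off the work surface, if the arm or the gripper's body presses on something with over 40 N, if the wrist force passes 120 N, or if a joint passes its speed limit or range.

### The arm

A 6-joint arm with a two-finger parallel gripper is mounted at the origin on the work surface; the furniture and walls round the work are solid. World frame = base frame: x ahead of the robot, y to its left, z up, the work surface at z = 0. Lengths are in m, angles in rad, forces in N, time in s.
With the tool pointing down it reaches from about 0.275 to 0.775 m from the base axis. Payload 14.6 kg.
Tool frame: the origin (TCP) lies midway between the tips of the shut fingers; the grasp point (between the pads) lies r.grip_depth behind it (r.grip_depth is the distance from the TCP to the grasp point, in m); z points along the fingers, y is the line along which they close (so a half turn about z gives the same grasp; the last joint's range is limited). The gripper opens to 85 mm and grips with 20 to 120 N. Pads are 22 mm wide; open, the fingers measure 114 mm over their backs; the gripper's body (76 mm by 85 mm) begins 54 mm behind the grasp point. The pads swing forward as they close: fully open they stand 13 mm farther back than shut.
Start: joints at [-1.45, 0.263, -0.048, 1.259, 0, 1.415], TCP at [0.143, -0.505, 0.231] pointing down, gripper open.
Joint ranges: [-2.65, 2.65], [-0.89, 1.7], [-1.18, 1.37], [-2.13, 2.11], [-1.35, 1.29], [-3.14, 3.14]. Speed limits (rad/s): [1.89, 1.89, 2.57, 2.79, 3.14, 3.14].

### API

Orientations are given as a unit quaternion [x, y, z, w].
In Python, from cell import r, viewer, order gives the robot as it stands.
- The arm moves only by the tool drive_tool, never from a script. Its argument "deltas" is a list of rows, each an object of numbers: "tx", "ty", "tz": the shift along the tool's x, y, z in m; "rx", "ry", "rz": the turn, a rotation vector about the tool's x, y, z in rad; "claw": the opening, from 0 (shut) to 1 (fully open). A call has exactly 5 rows; each row shifts and turns the commanded pose from where the row before left it, along the tool's axes as they then stand; what a row does not reach is not made up. A row lasts 1/10 s, in which the tool goes at most 50 mm and 8.59 degrees, less where a joint would pass 70% of its speed; a pose out of reach is approached as far as the arm can. A call with a gripper value outside its range is refused whole. The fingers move at their own pace and stop on an object; "grip_force" is the grip in N (left out, the last holds). Time passes only in rows, so rows that do not move let the fingers close, or fill a call up. It gives the time, the measured TCP pose, the force, the opening and the grip force at its end, in the units of the state.
- r.get_obs(): the state, without advancing time (a new reading comes with each control period).
- viewer.get_image(name): name is "scene" or "side" or "wrist"; returns (picture, depth): 384x512x3 uint8, red, green, blue; 384x512 float32, m along the optical axis (not along the pixel's ray), 0 where there is no reading.
- viewer.camera_info(name): a dict with "fx", "fy", "cx", "cy" (pixels), "dist" ([k1, k2, p1, p2, k3] as OpenCV has them; the pictures are not rectified), "extrinsics" (4x4, takes a point from camera to world coordinates). Camera axes: x right, y down, z forward; pixel columns grow to the right and rows downward; lengths in m; the calibration is good to about 2 mm. A picture is of the moment at which its call begins: read the wrist's pose just before it. camera_info takes no time and is no camera call; for the wrist camera it gives the pose at the moment of the call.
- order.finish_job(): hands the job in; it is judged then, once.
The state is a dict: "time_s": time; "qpos": joint angles; "joint_velocities": joint speeds; "tau": joint torques, N m; "eef_pos": TCP position; "tcp_rot": TCP orientation; "contact_force": force on the tool from outside, world axes, zero at the start; "torque": the same for the moment, N m; "gripper_width": opening from 0.0 (shut) to 1.0 (fully open); "finger_force": force on a finger pad.
Only numpy, scipy, OpenCV 4.12 (cv2) and the standard library are available. Lean on these libraries where they do the work, as an engineer would, in place of code of your own. Each camera call takes 0.05 s, during which the arm holds its last target. There are 200 camera calls.

## Working session

There is one attempt and no reset: what is moved stays moved. The work goes in short steps, Python scripts to look and compute and a tool call to move; the robot and the scene stay as the last step left them, time stands still between calls to the robot, and variables do not carry over. Pictures are saved under pics/ and viewed, at most 10 in all, crops included, and the job is handed in when it is done.

Besides the shell and the picture viewer there is one more tool, called as name(argument=value, ...), one argument or row to a line, values as JSON. drive_tool: Moves the arm, as the interface text tells. Its arguments: {"type":"object","properties":{"deltas":{"type":"array","items":{"type":"object","properties":{"tx":{"type":"number"},"ty":{"type":"number"},"tz":{"type":"number"},"rx":{"type":"number"},"ry":{"type":"number"},"rz":{"type":"number"},"claw":{"type":"number"}}}},"grip_force":{"type":"number"}},"required":["deltas"]}

```bash
mkdir -p pics; ls
cat > h.py <<'E'
import numpy as np, cv2
from cell import r, viewer, order
def grab(n):
    i=viewer.camera_info(n); p,d=viewer.get_image(n)
    np.savez(f'{n}.npz',p=p,d=d,**{k:np.array(v) for k,v in i.items()})
    return p,d,i
def world(n):
    z=np.load(f'{n}.npz'); d=z['d']; h,w=d.shape
    K=np.array([[z['fx'],0,z['cx']],[0,z['fy'],z['cy']],[0,0,1]],float)
    u,v=np.meshgrid(np.arange(w),np.arange(h))
    q=cv2.undistortPoints(np.stack([u,v],-1).reshape(-1,1,2).astype(np.float64),K,z['dist'].astype(float)).reshape(h,w,2)
    P=np.concatenate([q*d[...,None],d[...,None]],-1)
    E=z['extrinsics']; W=P@E[:3,:3].T+E[:3,3]; W[d==0]=np.nan
    return z['p'],W
E
python3 - <<'E'
from h import *
ims=[]
for n in('scene','side'):
    p,d,i=grab(n); cv2.imwrite(f'pics/{n}0.png',p[...,::-1]); print(n,np.round(i['extrinsics'],3))
o=r.get_obs();print({k:np.round(v,3) for k,v in o.items()},r.grip_depth)
E
```

```text
pics
scene [[ 0.783 -0.251  0.569 -0.266]
 [-0.621 -0.293  0.727 -0.697]
 [-0.015 -0.923 -0.386  0.622]
 [ 0.     0.     0.     1.   ]]
side [[ 0.816  0.339 -0.468  0.816]
 [ 0.578 -0.499  0.646 -0.479]
 [-0.014 -0.798 -0.603  0.708]
 [ 0.     0.     0.     1.   ]]
{'time_s': np.float64(0.1), 'qpos': array([-1.45 ,  0.263, -0.049,  1.259,  0.   ,  1.416]), 'joint_velocities': array([-0.001, -0.   ,  0.001,  0.   ,  0.001,  0.001]), 'tau': array([ 4.0000e-03, -6.3857e+01,  3.8507e+01,  1.0000e-02, -0.0000e+00,
        0.0000e+00]), 'eef_pos': array([ 0.143, -0.505,  0.231]), 'tcp_rot': array([ 0.991,  0.137,  0.   , -0.001]), 'contact_force': array([ 0.059, -0.124,  0.697]), 'torque': array([ 0.001,  0.007, -0.012]), 'finger_force': np.float64(0.0), 'gripper_width': np.float64(1.002)} 0.0187
```

View pics/scene0.png

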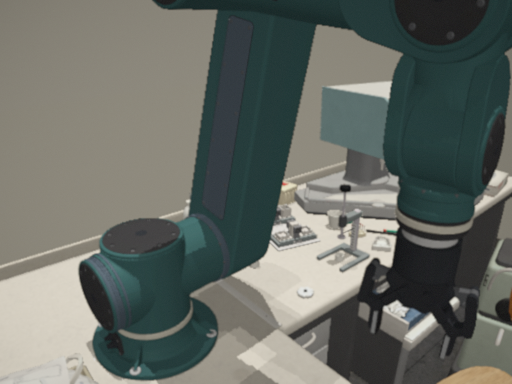

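View pics/side0.png

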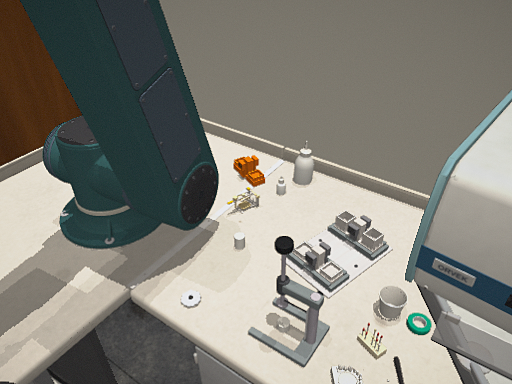

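The side view shows the gauge's knob at (284,244), with a white blank under its foot at about (283,319). A second blank stands free at (239,240). The dock is at about (340,255), with cassettes at (318,262) and (358,233). The orange look-alike at (249,170) is not meant. Next I'll measure these and enlarge the region.

Run:
```python
from h import *
p,W=world('side')
for n,(u,v) in dict(knob=(284,241),blankfoot=(283,324),free=(239,236),freeb=(239,244),wA1=(305,253),wA2=(334,272),hA=(318,252),wB1=(347,218),wB2=(374,238),hB=(361,222),plate=(300,285),bench=(230,300),column=(317,297)).items():
    print(n,np.round(W[v-1:v+2,u-1:u+2].reshape(-1,3).mean(0),4))
# plate colour region extents z 3..9mm
def ex(m,n):
    q=W[m]; print(n,len(q),np.round(np.percentile(q,[1,50,99],axis=0),4).tolist())
z=W[...,2]; U,V=np.meshgrid(range(512),range(384))
k=(abs(U-284)<14)&(abs(V-244)<12)&(abs(z-.233)<.004); ex(k,'knob'); 
f=(abs(U-239)<10)&(abs(V-241)<12)&(z>.005);ex(f,'free')
g=(abs(U-283)<16)&(abs(V-320)<14)&(z>.005)&(z<.06);ex(g,'under')
c=p[190:380,220:410,::-1]
cv2.imwrite('pics/crop1.png',cv2.resize(c,None,fx=3.1,fy=3.1,interpolation=3))
```

```text
knob [ 0.5578 -0.0507  0.2327]
blankfoot [ 0.5631 -0.0531  0.017 ]
free [0.3531 0.0829 0.0339]
freeb [0.3585 0.0748 0.0173]
wA1 [0.5143 0.112  0.0453]
wA2 [0.5863 0.1138 0.0274]
hA [0.5439 0.1145 0.0632]
wB1 [0.5338 0.2848 0.0341]
wB2 [nan nan nan]
hB [0.5793 0.2565 0.0637]
plate [ 0.5764 -0.0196  0.1073]
bench [ 4.337e-01 -5.610e-02  2.000e-04]
column [ 0.6262 -0.0501  0.1389]
knob 218 [[0.5441, -0.0673, 0.2294], [0.5587, -0.0541, 0.2324], [0.5728, -0.0383, 0.234]]
free 156 [[0.3416, 0.0716, 0.0057], [0.3563, 0.0781, 0.0285], [0.3647, 0.0952, 0.0355]]
under 254 [[0.5425, -0.062, 0.0051], [0.5613, -0.0447, 0.0133], [0.5732, -0.0035, 0.0193]]
```

View pics/crop1.png

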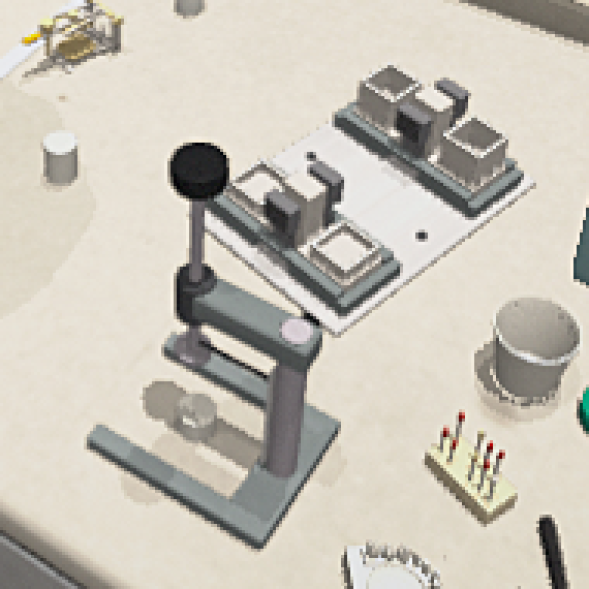

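The blank under the gauge has its top at z≈0.017–0.019, so it is the low one. The free blank at (239,240) has its top at 0.034 and is the tall one. Cassette candidates:
- near one at (318,262): low wells, rims below its pads
- far one at (358,233): tall wells
- orange one at (249,170): excluded by its colour

The near, low-welled one fits, and the crop confirms it. Next: its exact pose.

Run:
```python
from h import *
p,W=world('side'); z=W[...,2]; x=W[...,0];y=W[...,1]
U,V=np.meshgrid(range(512),range(384))
def rect(m,n):
    q=W[m][:,:2].astype(np.float32)*1000; c,s,a=cv2.minAreaRect(q); print(n,len(q),np.round(c,1),np.round(s,1),round(a,2))
def A(m): 
    k=cv2.morphologyEx(m.astype(np.uint8),cv2.MORPH_OPEN,np.ones((2,2)));return k>0
rA=(U>285)&(U<350)&(V>240)&(V<295); rB=(U>330)&(U<392)&(V>205)&(V<258)
for n,R in(('A',rA),('B',rB)):
    rect(A(R&(z>.059)&(z<.068)),n+'tops z62'); rect(A(R&(z>.024)&(z<.06)),n+' mid'); rect(A(R&(z>.031)&(z<.040)),n+' rim z36');rect(A(R&(z>.05)&(z<.057)),n+' rim z54')
    rect(A(R&(z>.017)&(z<.027)),n+' frame')
rect(A((U>270)&(U<400)&(V>210)&(V<300)&(z>.003)&(z<.075)&(y>.03)),'dock all')
m=(U>270)&(U<400)&(V>200)&(V<310)&(z>.003)&(z<.0085)&(y>.0);rect(A(m),'plate')
k=(abs(U-284)<14)&(abs(V-244)<12)&(z>.229);rect(k,'knob')
k=(U>235)&(U<340)&(V>300)&(V<370)&(z>.009)&(z<.0145)&(y<0);rect(A(k),'base')
```

```text
Atops z62 189 [545.  143.2] [103.5  27.3] 82.23
A mid 725 [542.7 123.9] [ 92.5 116.5] 45.69
A rim z36 181 [540.8 124.2] [ 45.5 116.4] 77.27
A rim z54 53 [541.8 118.7] [54.2 20.4] 74.88
A frame 563 [547.  126.1] [ 73.7 126. ] 73.96
Btops z62 149 [580.7 288.5] [125.   27.7] 84.05
B mid 847 [584.4 289.3] [109.1 117.3] 76.05
B rim z36 131 [576.5 253.2] [ 48.2 114.9] 78.98
B rim z54 158 [581.3 278.4] [104.3 115.2] 76.78
B frame 432 [579.9 264. ] [ 79.1 135.5] 74.69
dock all 5156 [592.1 168.1] [259.7 313.8] 47.83
plate 1709 [nan nan] [0. 0.] 0.0
knob 218 [557.8 -52.3] [30.  31.3] 47.27
base 950 [576.6 -50.6] [124.1 103.2] 1.27
```

drive_tool(
  deltas=[
    {"tz":-0.02,"rz":-0.145,"claw":0},
    {"tz":-0.02,"rz":-0.145,"claw":0},
    {"tz":-0.02,"rz":-0.145,"claw":0},
    {"tz":-0.015,"rz":-0.145,"claw":0},
    {"tz":-0.005,"rz":-0.145,"claw":0},
  ],
)

```text
$.deltas[0]: bad value
```

drive_tool(
  deltas=[
    {"tx":0,"ty":0,"tz":-0.02,"rx":0,"ry":0,"rz":-0.145,"claw":0.0},
    {"tx":0,"ty":0,"tz":-0.02,"rx":0,"ry":0,"rz":-0.145,"claw":0.0},
    {"tx":0,"ty":0,"tz":-0.02,"rx":0,"ry":0,"rz":-0.145,"claw":0.0},
    {"tx":0,"ty":0,"tz":-0.02,"rx":0,"ry":0,"rz":-0.145,"claw":0.0},
    {"tx":0,"ty":0,"tz":-0.005,"rx":0,"ry":0,"rz":-0.145,"claw":0.0},
  ],
)

```text
time_s: 0.6
eef_pos: [0.143, -0.5055, 0.3179]
tcp_rot: [0.876, 0.482, -0.0, 0.001]
contact_force: [0.3, -0.1, -0.9]
gripper_width: 0.145
finger_force: 0.0
```

drive_tool(
  deltas=[
    {"tx":0.0466,"ty":0.0081,"tz":0,"rx":0,"ry":0,"rz":-0.145,"claw":0.0},
    {"tx":0.045,"ty":0.0147,"tz":0,"rx":0,"ry":0,"rz":-0.145,"claw":0.0},
    {"tx":0.0423,"ty":0.0211,"tz":0,"rx":0,"ry":0,"rz":-0.145,"claw":0.0},
    {"tx":0.0389,"ty":0.027,"tz":0,"rx":0,"ry":0,"rz":-0.145,"claw":0.0},
    {"tx":0.0346,"ty":0.0323,"tz":0,"rx":0,"ry":0,"rz":-0.145,"claw":0.0},
  ],
)

```text
time_s: 1.1
eef_pos: [0.3036, -0.3291, 0.3162]
tcp_rot: [0.648, 0.762, 0.0, -0.0]
contact_force: [0.3, -0.7, 0.4]
gripper_width: 0.004
finger_force: 0.0
```

drive_tool(
  deltas=[
    {"tx":0.0295,"ty":0.037,"tz":0,"rx":0,"ry":0,"rz":-0.145,"claw":0.0},
    {"tx":0.0239,"ty":0.0408,"tz":0,"rx":0,"ry":0,"rz":-0.145,"claw":0.0},
    {"tx":0.0177,"ty":0.0439,"tz":0,"rx":0,"ry":0,"rz":-0.145,"claw":0.0},
    {"tx":0.0112,"ty":0.046,"tz":0,"rx":0,"ry":0,"rz":-0.145,"claw":0.0},
    {"tx":0.0044,"ty":0.0471,"tz":0,"rx":0,"ry":0,"rz":-0.145,"claw":0.0},
  ],
)

```text
time_s: 1.6
eef_pos: [0.4636, -0.1545, 0.3162]
tcp_rot: [0.336, 0.942, -0.0, -0.0]
contact_force: [0.6, -2.1, -0.1]
gripper_width: -0.002
finger_force: 0.0
```

Run:
```python
from h import *
o=r.get_obs(); print(np.round(o['qpos'],3),o['eef_pos'],o['tcp_rot'])
p,d,i=grab('wrist'); cv2.imwrite('pics/w1.png',p[...,::-1]); print(np.round(i['extrinsics'],3))
```

```text
[-0.489  0.188  0.079  1.462 -0.     0.196] [ 0.46360679 -0.15448651  0.31618984] [ 3.35713535e-01  9.41964127e-01 -9.53725581e-06 -8.08513764e-05]
[[ 0.632  0.736  0.243  0.4  ]
 [ 0.775 -0.6   -0.197 -0.105]
 [ 0.001  0.313 -0.95   0.459]
 [ 0.     0.     0.     1.   ]]
```

View pics/w1.png

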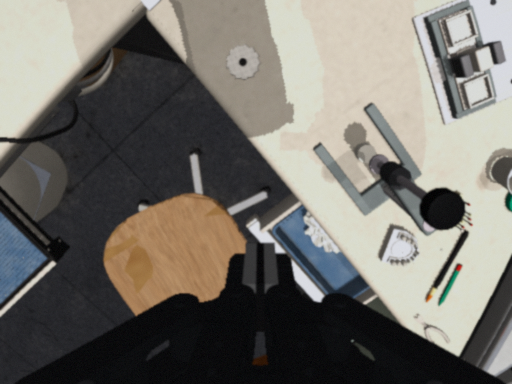

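The wrist view shows the knob at (442,208) and the low cassette with its pads at about (470,60). I'll measure both from here as a cross-check.

Run:
```python
from h import *
p,W=world('wrist'); z=W[...,2]
U,V=np.meshgrid(range(512),range(384))
def rect(m,n):
    q=W[m][:,:2].astype(np.float32)*1000; c,s,a=cv2.minAreaRect(q); print(n,len(q),np.round(c,1),np.round(s,1),round(a,2),'z',np.round(np.median(W[m][:,2]),4))
def A(m): return cv2.morphologyEx(m.astype(np.uint8),cv2.MORPH_OPEN,np.ones((3,3)))>0
rect(A((abs(U-442)<28)&(abs(V-208)<28)&(z>.229)&(z<.238)),'knob')
R=(U>415)&(V<125)
rect(A(R&(z>.058)&(z<.067)),'tops'); rect(A(R&(z>.031)&(z<.040)),'rims'); rect(A(R&(z>.016)&(z<.026)),'frame')
```

```text
knob 1239 [557.2 -53.1] [30.3 31.1] 62.13 z 0.2335
tops 849 [538.9 120.9] [56.8 26.5] 75.22 z 0.063
rims 623 [539.4 120.9] [ 37.3 116.6] 75.23 z 0.0358
frame 1961 [539.2 120.9] [ 61.3 139.1] 75.05 z 0.0228
```

drive_tool(
  deltas=[
    {"tx":-0.0028,"ty":0.0461,"tz":0,"rx":0,"ry":0,"rz":-0.1417,"claw":0.0},
    {"tx":-0.0093,"ty":0.0452,"tz":0,"rx":0,"ry":0,"rz":-0.1417,"claw":0.0},
    {"tx":-0.0156,"ty":0.0435,"tz":0,"rx":0,"ry":0,"rz":-0.1417,"claw":0.0},
    {"tx":0,"ty":0,"tz":0.03,"rx":0,"ry":0,"rz":0,"claw":0.0},
    {"tx":0,"ty":0,"tz":0.03,"rx":0,"ry":0,"rz":0,"claw":0.0},
  ],
)

```text
time_s: 2.15
eef_pos: [0.5584, -0.0541, 0.2552]
tcp_rot: [0.131, 0.991, -0.0, 0.0]
contact_force: [-0.1, 0.1, -0.8]
gripper_width: -0.004
finger_force: 0.0
```

drive_tool(
  deltas=[
    {"tx":0,"ty":0,"tz":0.015,"rx":0,"ry":0,"rz":0,"claw":0.0},
    {"tx":0,"ty":0,"tz":0.008,"rx":0,"ry":0,"rz":0,"claw":0.0},
    {"tx":0,"ty":0,"tz":0.01,"rx":0,"ry":0,"rz":0,"claw":0.0},
    {"tx":0,"ty":0,"tz":0.01,"rx":0,"ry":0,"rz":0,"claw":0.0},
    {"tx":0,"ty":0,"tz":0.01,"rx":0,"ry":0,"rz":0,"claw":0.0},
  ],
)

```text
time_s: 2.65
eef_pos: [0.5574, -0.0553, 0.203]
tcp_rot: [0.133, 0.991, -0.0, 0.0]
contact_force: [-1.3, 1.1, 3.0]
gripper_width: 0.001
finger_force: 1.7
```

drive_tool(
  deltas=[
    {"tx":0,"ty":0,"tz":0.008,"rx":0,"ry":0,"rz":0,"claw":0.0},
    {"tx":0,"ty":0,"tz":0.008,"rx":0,"ry":0,"rz":0,"claw":0.0},
    {"tx":0,"ty":0,"tz":0.004,"rx":0,"ry":0,"rz":0,"claw":0.0},
    {"tx":0,"ty":0,"tz":0.002,"rx":0,"ry":0,"rz":0,"claw":0.0},
    {"tx":0,"ty":0,"tz":0,"rx":0,"ry":0,"rz":0,"claw":0.0},
  ],
)

```text
time_s: 3.15
eef_pos: [0.5574, -0.0552, 0.1813]
tcp_rot: [0.132, 0.991, -0.0, 0.0]
contact_force: [-1.3, -1.1, 4.5]
gripper_width: 0.001
finger_force: 2.2
```

drive_tool(
  deltas=[
    {"tx":0,"ty":0,"tz":0.0015,"rx":0,"ry":0,"rz":0,"claw":0.0},
    {"tx":0,"ty":0,"tz":0.0015,"rx":0,"ry":0,"rz":0,"claw":0.0},
    {"tx":0,"ty":0,"tz":0.001,"rx":0,"ry":0,"rz":0,"claw":0.0},
    {"tx":0,"ty":0,"tz":0.0005,"rx":0,"ry":0,"rz":0,"claw":0.0},
    {"tx":0,"ty":0,"tz":0,"rx":0,"ry":0,"rz":0,"claw":0.0},
  ],
)

```text
time_s: 3.65
eef_pos: [0.5574, -0.0552, 0.1768]
tcp_rot: [0.132, 0.991, -0.0, 0.0]
contact_force: [1.4, -0.3, 5.1]
gripper_width: -0.003
finger_force: 2.3
```

drive_tool(
  deltas=[
    {"tx":0,"ty":0,"tz":0.0005,"rx":0,"ry":0,"rz":0,"claw":0.0},
    {"tx":0,"ty":0,"tz":0.0005,"rx":0,"ry":0,"rz":0,"claw":0.0},
    {"tx":0,"ty":0,"tz":0.0003,"rx":0,"ry":0,"rz":0,"claw":0.0},
    {"tx":0,"ty":0,"tz":0,"rx":0,"ry":0,"rz":0,"claw":0.0},
    {"tx":0,"ty":0,"tz":0,"rx":0,"ry":0,"rz":0,"claw":0.0},
  ],
)

```text
time_s: 4.15
eef_pos: [0.5575, -0.0552, 0.176]
tcp_rot: [0.132, 0.991, -0.0, 0.0]
contact_force: [-2.1, -0.7, 11.1]
gripper_width: -0.001
finger_force: 5.4
```

Force went from 5.1 to 11.1 N at knob height 0.176, so the foot is on the 18 mm blank. Next I'll release the knob.

drive_tool(
  deltas=[
    {"tx":0,"ty":0,"tz":-0.01,"rx":0,"ry":0,"rz":0,"claw":0.0},
    {"tx":0,"ty":0,"tz":-0.02,"rx":0,"ry":0,"rz":0,"claw":0.0},
    {"tx":0,"ty":0,"tz":-0.025,"rx":0,"ry":0,"rz":0,"claw":0.0},
    {"tx":0,"ty":0,"tz":-0.03,"rx":0,"ry":0,"rz":0,"claw":0.0},
    {"tx":0,"ty":0,"tz":-0.03,"rx":0,"ry":0,"rz":0,"claw":0.0},
  ],
)

```text
time_s: 4.65
eef_pos: [0.5567, -0.0549, 0.2917]
tcp_rot: [0.132, 0.991, 0.0, -0.001]
contact_force: [1.3, 0.1, -0.1]
gripper_width: -0.002
finger_force: 0.0
```

drive_tool(
  deltas=[
    {"tx":0.014,"ty":0.036,"tz":0,"rx":0,"ry":0,"rz":0,"claw":0.0},
    {"tx":0.015,"ty":0.039,"tz":0,"rx":0,"ry":0,"rz":0,"claw":0.3},
    {"tx":0.015,"ty":0.039,"tz":0,"rx":0,"ry":0,"rz":0,"claw":1.0},
    {"tx":0.015,"ty":0.039,"tz":0,"rx":0,"ry":0,"rz":0,"claw":1.0},
    {"tx":0.005,"ty":0.012,"tz":0,"rx":0,"ry":0,"rz":0,"claw":1.0},
  ],
)

```text
time_s: 5.15
eef_pos: [0.5378, 0.124, 0.2906]
tcp_rot: [0.131, 0.991, 0.0, -0.0]
contact_force: [0.3, 0.4, 0.2]
gripper_width: 0.677
finger_force: 0.0
```

Run:
```python
from h import *
o=r.get_obs(); print(np.round(o['qpos'],3),o['eef_pos'],o['tcp_rot'],o['gripper_width'])
p,d,i=grab('wrist'); cv2.imwrite('pics/w2.png',p[...,::-1])
q,d,i=grab('side'); cv2.imwrite('pics/s2.png',q[...,::-1])
cv2.imwrite('pics/both2.png',np.hstack([cv2.resize(p,(400,300)),cv2.resize(q,(400,300))])[...,::-1])
U,V=np.meshgrid(range(512),range(384))
p,W=world('wrist'); z=W[...,2]; x=W[...,0];y=W[...,1]
def rect(m,n):
    m=cv2.morphologyEx(m.astype(np.uint8),cv2.MORPH_OPEN,np.ones((3,3)))>0
    if m.sum()<20: print(n,'none');return
    q=W[m][:,:2].astype(np.float32)*1000; c,s,a=cv2.minAreaRect(q); print(n,len(q),np.round(c,1),np.round(s,1),round(a,2),'z',np.round(np.median(W[m][:,2]),4))
R=np.hypot(x-.539,y-.121)<.08
rect(R&(z>.059)&(z<.067),'tops');rect(R&(z>.031)&(z<.040),'rims')
p,W=world('side'); z=W[...,2]; x=W[...,0];y=W[...,1]
rect((np.hypot(x-.558,y+.053)<.025)&(z>.18),'knob'); rect((np.hypot(x-.558,y+.053)<.022)&(z>.004)&(z<.035),'blank')
```

```text
[7.900e-02 3.020e-01 1.680e-01 1.437e+00 1.000e-03 3.420e-01] [0.53781443 0.12404761 0.29061457] [ 1.31100316e-01  9.91368933e-01  3.10360238e-04 -4.99491467e-04] 0.6769656692337812
tops 879 [540.  121.2] [56.1 26.3] 75.12 z 0.0633
rims 471 [539.6 121. ] [ 36.  116.3] 75.28 z 0.0363
knob 357 [558.1 -52.8] [30.4 31.3] 64.7 z 0.2313
blank 164 [561.1 -50. ] [23.7 24.9] 36.07 z 0.0164
```

View pics/both2.png

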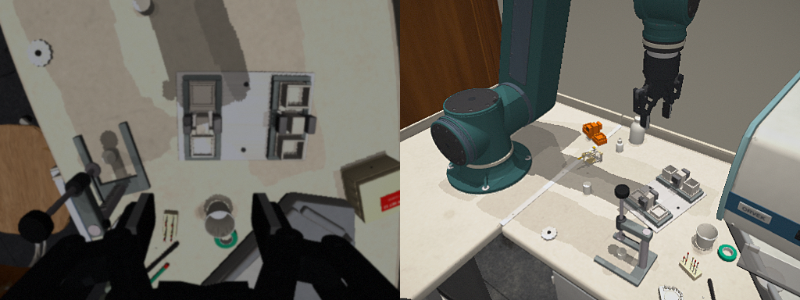

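The wrist view shows the low cassette at about (203,118) in the left half, with the fingers open. The side view shows the knob up (z 0.231) and the blank still under the foot (top 0.016). Now the descent.

drive_tool(
  deltas=[
    {"tx":-0.0026,"ty":-0.0023,"tz":0.03,"rx":0,"ry":0,"rz":-0.003,"claw":1.0},
    {"tx":0,"ty":0,"tz":0.04,"rx":0,"ry":0,"rz":0,"claw":1.0},
    {"tx":0,"ty":0,"tz":0.04,"rx":0,"ry":0,"rz":0,"claw":1.0},
    {"tx":0,"ty":0,"tz":0.03,"rx":0,"ry":0,"rz":0,"claw":1.0},
    {"tx":0,"ty":0,"tz":0.02,"rx":0,"ry":0,"rz":0,"claw":1.0},
  ],
)

```text
time_s: 5.75
eef_pos: [0.5399, 0.1166, 0.1283]
tcp_rot: [0.132, 0.991, -0.0, -0.001]
contact_force: [0.9, -0.5, 0.0]
gripper_width: 1.0
finger_force: 0.0
```

drive_tool(
  deltas=[
    {"tx":0.0014,"ty":0.0043,"tz":0.01,"rx":0,"ry":0,"rz":0,"claw":1.0},
    {"tx":0,"ty":0,"tz":0.035,"rx":0,"ry":0,"rz":0,"claw":1.0},
    {"tx":0,"ty":0,"tz":0.035,"rx":0,"ry":0,"rz":0,"claw":1.0},
    {"tx":0,"ty":0,"tz":0.018,"rx":0,"ry":0,"rz":0,"claw":1.0},
    {"tx":0,"ty":0,"tz":0,"rx":0,"ry":0,"rz":0,"claw":1.0},
  ],
)

```text
time_s: 6.25
eef_pos: [0.5396, 0.122, 0.031]
tcp_rot: [0.131, 0.991, -0.0, -0.002]
contact_force: [0.3, -0.2, -0.0]
gripper_width: 1.001
finger_force: 0.0
```

drive_tool(
  deltas=[
    {"tx":-0.0002,"ty":-0.0009,"tz":0.002,"rx":0,"ry":0,"rz":0,"claw":1.0},
    {"tx":0,"ty":0,"tz":0,"rx":0,"ry":0,"rz":0,"claw":0.7},
    {"tx":0,"ty":0,"tz":0,"rx":0,"ry":0,"rz":0,"claw":0.6},
    {"tx":0,"ty":0,"tz":0,"rx":0,"ry":0,"rz":0,"claw":0.5},
    {"tx":0,"ty":0,"tz":0,"rx":0,"ry":0,"rz":0,"claw":0.4},
  ],
  grip_force=30,
)

```text
time_s: 6.75
eef_pos: [0.5414, 0.1218, 0.032]
tcp_rot: [0.131, 0.991, 0.0, 0.001]
contact_force: [-2.3, 1.6, 15.1]
gripper_width: 0.486
finger_force: 28.2
```

drive_tool(
  deltas=[
    {"tx":0,"ty":0,"tz":0,"rx":0,"ry":0,"rz":0,"claw":0.3},
    {"tx":0,"ty":0,"tz":0,"rx":0,"ry":0,"rz":0,"claw":0.2},
    {"tx":0,"ty":0,"tz":0,"rx":0,"ry":0,"rz":0,"claw":0.2},
    {"tx":0,"ty":0,"tz":0,"rx":0,"ry":0,"rz":0,"claw":0.2},
    {"tx":0,"ty":0,"tz":0,"rx":0,"ry":0,"rz":0,"claw":0.2},
  ],
)

```text
time_s: 7.25
eef_pos: [0.5414, 0.1218, 0.032]
tcp_rot: [0.131, 0.991, 0.0, 0.001]
contact_force: [-2.9, 0.8, 15.8]
gripper_width: 0.485
finger_force: 28.3
```

Run:
```python
from h import *
q,d,i=grab('side'); cv2.imwrite('pics/s3.png',cv2.resize(q[200:320,250:410,::-1],None,fx=4,fy=4,interpolation=3))
```

```text
(no output)
```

View pics/s3.png

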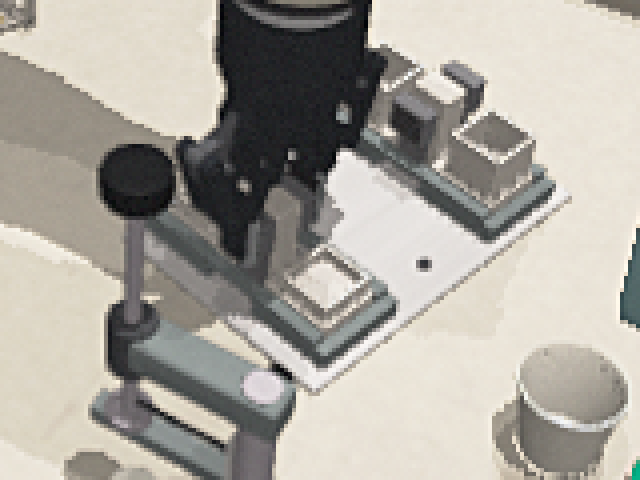

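The fingers close on both pads of the low cassette at about (270,235) in the crop. I'll lift it gently and check.

drive_tool(
  deltas=[
    {"tx":0,"ty":0,"tz":-0.001,"rx":0,"ry":0,"rz":0,"claw":0.2},
    {"tx":0,"ty":0,"tz":-0.002,"rx":0,"ry":0,"rz":0,"claw":0.2},
    {"tx":0,"ty":0,"tz":-0.003,"rx":0,"ry":0,"rz":0,"claw":0.2},
    {"tx":0,"ty":0,"tz":-0.003,"rx":0,"ry":0,"rz":0,"claw":0.2},
    {"tx":0,"ty":0,"tz":0,"rx":0,"ry":0,"rz":0,"claw":0.2},
  ],
)

```text
time_s: 7.8
eef_pos: [0.5407, 0.1216, 0.0399]
tcp_rot: [0.131, 0.991, 0.0, 0.0]
contact_force: [-0.2, -0.1, -2.8]
gripper_width: 0.478
finger_force: 30.6
```

Force is −2.8 N, about the cassette's weight, so it is free. Lifting on.

drive_tool(
  deltas=[
    {"tx":0,"ty":0,"tz":-0.005,"rx":0,"ry":0,"rz":0,"claw":0.2},
    {"tx":0,"ty":0,"tz":-0.01,"rx":0,"ry":0,"rz":0,"claw":0.2},
    {"tx":0,"ty":0,"tz":-0.015,"rx":0,"ry":0,"rz":0,"claw":0.2},
    {"tx":0,"ty":0,"tz":-0.015,"rx":0,"ry":0,"rz":0,"claw":0.2},
    {"tx":0,"ty":0,"tz":-0.015,"rx":0,"ry":0,"rz":0,"claw":0.2},
  ],
)

```text
time_s: 8.3
eef_pos: [0.5405, 0.1216, 0.1008]
tcp_rot: [0.131, 0.991, 0.0, 0.0]
contact_force: [1.1, 0.1, -3.4]
gripper_width: 0.478
finger_force: 30.9
```

drive_tool(
  deltas=[
    {"tx":0,"ty":0,"tz":-0.015,"rx":0,"ry":0,"rz":0,"claw":0.2},
    {"tx":0,"ty":0,"tz":-0.01,"rx":0,"ry":0,"rz":0,"claw":0.2},
    {"tx":0,"ty":0,"tz":-0.005,"rx":0,"ry":0,"rz":0,"claw":0.2},
    {"tx":0,"ty":0,"tz":0,"rx":0,"ry":0,"rz":0,"claw":0.2},
    {"tx":0,"ty":0,"tz":0,"rx":0,"ry":0,"rz":0,"claw":0.2},
  ],
)

```text
time_s: 8.8
eef_pos: [0.5402, 0.1216, 0.129]
tcp_rot: [0.131, 0.991, -0.0, -0.0]
contact_force: [0.5, 0.3, -2.4]
gripper_width: 0.477
finger_force: 30.9
```

Run:
```python
from h import *
q,d,i=grab('side'); cv2.imwrite('pics/s4.png',cv2.resize(q[150:350,230:430,::-1],None,fx=2.9,fy=2.9,interpolation=3))
p,W=world('side');z=W[...,2];x=W[...,0];y=W[...,1];U,V=np.meshgrid(range(512),range(384))
h=np.hypot(x-.54,y-.121)<.075
m=h&(p.min(2)>110)&(z>.06)&(z<.135)
# rim heights of each well along the cassette's axis
s=(x-.54)*np.cos(-.26)+(y-.121)*np.sin(-.26)
for a,b in((-.065,-.04),(-.04,-.02),(.02,.04),(.04,.065)):
    k=m&(s>a)&(s<b); print(k.sum(), np.round(np.nanpercentile(z[k],[2,50,95,99]),4) if k.sum() else '')
print(r.get_obs()['eef_pos'],r.get_obs()['contact_force'],r.get_obs()['gripper_width'])
```

```text
75 [0.1031 0.1228 0.1324 0.1329]
53 [0.103  0.12   0.1329 0.1332]
168 [0.1039 0.1233 0.1328 0.1337]
216 [0.1035 0.1212 0.1319 0.1332]
[0.54018081 0.12155237 0.12888929] [ 0.17239042 -0.22421482 -2.45117729] 0.4786006711163006
```

View pics/s4.png

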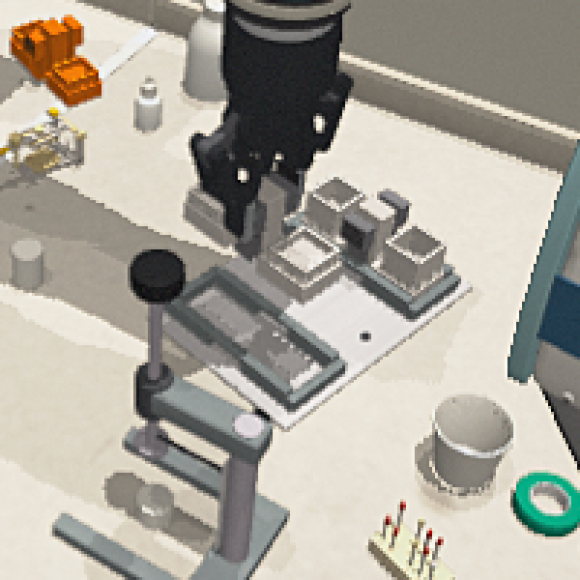

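The picture shows the cassette hanging level: the rims at both ends are at z≈0.133, about 9.7 cm up. Its bay is empty, the tall cassette is still seated, the blank is under the gauge and the knob is up. Handing in.

```bash
python3 -c "
from h import *
print(np.abs(r.get_obs()['joint_velocities']).max()); print(order.finish_job())"
```

```text
0.0019161572192017207
the job is handed in; nothing more can be done
None
```

The job is handed in: the gauge read the low (18 mm) blank and its foot sprang back up, and the low-welled cassette is held level and pinched about 9.7 cm up, with the blank still under the gauge and the tall cassette still seated in its bay.

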